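# Set a grinding wheel in the inspection stand and bring the magnifier over it

## Task

Take the small grinding wheel out of its wooden cradle and lower its axle into the two open slots of the steel stand until both ends rest on the slot bottoms; do not let it drop. Then swing the stand's magnifier round until the lens is centred straight over the wheel, and let go of it. Leave the other tools on the bench where they are.

Things in the scene. Friction and masses are not known exactly. Their poses are not given: they have to be found in the camera images.
- wheel_center (a point): centre of the grinding wheel: brick-red disc, 80 mm diameter, 20 mm thick, midway on a steel axle of 12 mm diameter, 170 mm long, about 0.3 to 0.55 kg. Own y = along the axle, level; either end may go to either side. Dark hubs 20 mm in diameter stand 6 mm out of both disc faces; above them the faces are free to grip from above, fingers closing along the axle. At the start 60 mm above the bench
- axle_end_a (a point): end of the axle, 85 mm from wheel_center along the wheel's +y. A dark collar, 20 mm in diameter, sits on the axle 48 to 54 mm from wheel_center on this side
- axle_end_b (a point): other end of the axle, 85 mm from wheel_center along the wheel's -y, with the same collar on its side
- cradle: light wooden cradle fixed to the bench, base 84x164x12 mm, with two open V rests 66 mm either side of its middle along its y, tops 72 mm above the bench at most; origin at the bench under its middle
- stand: steel stand fixed to the bench; origin at bench height midway between its slots. Cheeks 12 mm thick at y = -64 and +64 mm, each with a slot open upward at x = 0, 15 mm wide, flat bottom 64 mm above the bench, straight sides up to 88 mm, then a flared mouth widening to 35 mm, top 101 mm. A post at x = +90 mm, y = 0 carries the magnifier arm (pivot top 148 mm above the bench)
- seat_center (a point): where wheel_center is when the wheel is fully seated: midway between the slots, 70 mm above the bench; fixed to the stand. The axle then lies along the stand's y, the disc between the cheeks, the collars inside the cheeks with 4 mm of end play each way
- lens_arm (a joint): angle of the magnifier arm about its vertical post (rad): 0 = points along the stand's -x, lens over the seat; positive = anticlockwise from above, toward the stand's -y. Starts swung clear at 1.25 to 1.75; moves from -0.7 to 2.2 with no detent or stop at 0. Friction (about 0.12 N m) holds it where it is released
- lens_center (a point): centre of the magnifier's lens (black ring 48 mm diameter, 10 mm high, clear lens) on the arm, 90 mm from the pivot axis, 136 mm above the bench; ring underside 131 mm above the bench, 21 mm over the seated wheel
- lens_knob (a point): upright red cylindrical knob at the end of the magnifier arm beyond the lens, 16 mm diameter, from 140 to 176 mm above the bench; this point is on its axis 159 mm above the bench, 122 mm from the pivot axis (32 mm beyond the lens centre)
- dust_brush: wooden-handled dust brush lying flat, 31x184x12 mm, bristles at one end; bystander, origin at the centre of its underside
- screwdriver: the screwdriver with orange handle lying nearest the robot, 25x178x23 mm; bystander, origin at the centre of its underside
- loupe: black eyepiece loupe standing upright, 39 mm diameter, 34 mm tall; bystander, origin at the centre of its underside
- jaw_block: small grey steel block with a slot, 34x56x20 mm; bystander, origin at the centre of its underside

How it is judged:
On the way, in this order (a step that is already met when the one before it is completed fails the run):
1. the axle rests on the bottoms of both slots and the wheel is let go (z of axle_end_a in the frame of stand between 0.0665 and 0.073 m and x of axle_end_a in the frame of stand between -0.005 and 0.005 m and z of axle_end_b in the frame of stand between 0.0665 and 0.073 m and x of axle_end_b in the frame of stand between -0.005 and 0.005 m and y of wheel_center in the frame of stand between -0.008 and 0.008 m and contact force between the fingers and wheel below 0.1 N and linear speed of wheel below 0.03 m/s), for 0.2 s.
2. the magnifier lens is centred over the seated wheel (z of axle_end_a in the frame of stand between 0.0665 and 0.073 m and x of axle_end_a in the frame of stand between -0.005 and 0.005 m and z of axle_end_b in the frame of stand between 0.0665 and 0.073 m and x of axle_end_b in the frame of stand between -0.005 and 0.005 m and y of wheel_center in the frame of stand between -0.008 and 0.008 m and horizontal distance between lens_center and wheel_center below 0.01 m), for 0.2 s.
At the end, for the whole second after the job is handed in: Both axle ends lie at the slot bottoms (each within 3 mm of the seated height of 70 mm and within 5 mm of the slot line), the wheel is within 8 mm of the middle between the cheeks and at rest, and the lens centre is within 10 mm horizontally of the wheel centre, the arm at rest (all of step 2 and velocity of joint lens_arm between -0.05 and 0.05 rad/s and linear speed of wheel below 0.03 m/s); the robot touches nothing.
It fails at once if the wheel is dropped (moves faster than 0.4 m/s while not held, as after a fall of more than about 8 mm) (contact force between the fingers and wheel below 0.05 N and linear speed of wheel above 0.4 m/s).
It fails at once if a bystander tool is shifted by more than 30 mm (distance of any of dust_brush, screwdriver, loupe, jaw_block from where it was at the start of the episode above 0.03 m).
It also fails if it takes over 61 s, if anything falls off the work surface, if the arm or the gripper's body presses on something with over 40 N, if the wrist force passes 120 N, or if a joint passes its speed limit or range.

## Robot

A 6-joint arm with a two-finger parallel gripper is mounted at the origin on a cart in front of the work surface, level with it; the furniture and walls round the work are solid. World frame = base frame: x ahead of the robot, y to its left, z up, the work surface at z = 0. Lengths are in m, angles in rad, forces in N, time in s.
With the tool pointing down it reaches from about 0.275 to 0.975 m from the base axis. Payload 8.4 kg.
Tool frame: the origin (TCP) lies on the centre line of the jaws, within the pads' length; the fingertips stand 22 mm ahead of it and the grasp point (between the pads) lies 3 mm ahead of it; z points along the fingers, y is the direction in which the jaws open and shut (so a half turn about z gives the same grasp; the last joint's range is limited). The gripper opens to 92 mm and grips with 3 to 60 N. Pads are 20 mm wide; open, the fingers measure 128 mm over their backs; the gripper's body (75 mm by 189 mm) begins 69 mm behind the grasp point.
Start: joints at [1.159, 0.353, 1.633, -0, 1.155, -0.002], TCP at [0.249, 0.573, 0.237] pointing down, gripper open.
Joint ranges: [-2.63, 2.63], [-0.92, 2.1], [0.06, 2.66], [-1.3, 4.44], [0, 2.69], [-3.02, 3.02]. Speed limits (rad/s): [2.22, 2.22, 2.79, 3.14, 3.14, 3.14].

## Interface

Orientations are given as a 3x3 rotation matrix whose columns are the frame's x, y, z axes.
In Python, from rig import get_state, viewer, ctrl gives the robot as it stands. The module is installed in compiled form; this text tells all that it offers.
- The arm moves only by the tool jog_arm, never from a script. Its argument "increments" is a list of rows, each a list of 3 entries, a list of its own where there are three numbers: the shift along the tool's x, y, z in cm, then the turn, a rotation vector about the tool's x, y, z in rad, then the closure, from 0 (fully open) to 1 (shut). A call has 1 to 10 rows; each row shifts and turns the commanded pose from where the row before left it, along the tool's axes as they then stand; what a row does not reach is not made up. A row lasts 1/10 s, in which the tool goes at most 50 mm and 8.59 degrees, less where a joint would pass 70% of its speed; a pose out of reach is approached as far as the arm can. A call is refused whole if a number of a shift passes 5 or a number of a turn 0.15, either way. A call with a gripper value outside its range is refused whole. The fingers move at their own pace and stop on an object; "grip_force" is the grip in N (left out, the last holds). Time passes only in rows, so rows that do not move let the fingers close. It gives the time, the measured TCP pose, the force and the opening at its end, in the units of the state.
- get_state(): the state, without advancing time (a new reading comes with each control period).
- viewer.camera(name): name is "scene" or "top" or "wrist"; returns a dict with "color" (400x640x3 uint8, red, green, blue), "K" (3x3 intrinsics, pixels), "cam_to_world" (4x4, takes a point from camera to world coordinates); the wrist camera has in their place "mount" (4x4, takes a point from camera to tool coordinates, whose origin is the TCP and whose axes are the flange's). Camera axes: x right, y down, z forward; pixel columns grow to the right and rows downward; lengths in m; the calibration is good to about 2 mm. A picture is of the moment at which its call begins: read the wrist's pose just before it. There is no depth.
- ctrl.hand_in(): hands the job in, once; it reports no verdict.
The state is a dict: "t": time; "joint_pos": joint angles; "qvel": joint speeds; "joint_torque": joint torques, N m; "eef_pos": TCP position; "eef_rot": TCP orientation; "wrist_force": force on the tool from outside, world axes, zero at the start; "torque": the same for the moment, N m; "gripper_width": finger opening in m.
Only numpy, scipy, OpenCV 4.12 (cv2) and the standard library are available. Lean on these libraries where they do the work, as an engineer would, in place of code of your own. Each camera call takes 0.05 s, during which the arm holds its last target.

## Working session

There is one attempt and no reset: what is moved stays moved. The work goes in short steps, Python scripts to look and compute and a tool call to move; the robot and the scene stay as the last step left them, time stands still between calls to the robot, and variables do not carry over. Pictures are saved under pics/ and viewed, and the job is handed in when it is done.

Besides the shell and the picture viewer there is one more tool, called after "Call:" as name(argument=value, ...), one argument or row to a line, values as JSON. jog_arm: Moves the arm, as the interface text tells. Its arguments: {"type":"object","properties":{"increments":{"type":"array","items":{"type":"array"}},"grip_force":{"type":"number"}},"required":["increments"]}

```bash
mkdir -p pics
cat > h.py <<'E'
import numpy as np, cv2
from rig import get_state, viewer, ctrl
np.set_printoptions(precision=4,suppress=True)
def snap(n,f):
    s=get_state(); c=viewer.camera(n)
    cv2.imwrite('pics/'+f+'.png',c['color'][:,:,::-1])
    if 'cam_to_world' in c: T=np.array(c['cam_to_world'])
    else:
        W=np.eye(4);W[:3,:3]=np.array(s['eef_rot']);W[:3,3]=s['eef_pos'];T=W@np.array(c['mount'])
    np.savez('pics/'+f+'.npz',K=c['K'],T=T,img=c['color'])
    return c['color'],np.array(c['K']),T
def load(f):
    d=np.load('pics/'+f+'.npz');return d['img'],d['K'],d['T']
def onz(K,T,uv,z):
    d=T[:3,:3]@np.linalg.solve(K,[uv[0],uv[1],1]);o=T[:3,3]
    return o+d*(z-o[2])/d[2]
def proj(K,T,P):
    p=np.linalg.inv(T)@np.append(P,1);q=K@p[:3];return q[:2]/q[2]
def tri(obs):
    A=np.zeros((3,3));b=np.zeros(3)
    for K,T,uv in obs:
        d=T[:3,:3]@np.linalg.solve(K,[uv[0],uv[1],1]);d/=np.linalg.norm(d)
        M=np.eye(3)-np.outer(d,d);A+=M;b+=M@T[:3,3]
    return np.linalg.solve(A,b)
E
python3 - <<'E'
from h import *
for n in['scene','top','wrist']:
    i,K,T=snap(n,n+'0');print(n,K.tolist());print(T)
s=get_state();print(s)
E
```

```text
scene [[447.22941628485984, 0.0, 321.5666537057431], [0.0, 447.22941628485984, 202.81260714228188], [0.0, 0.0, 1.0]]
[[ 0.4539 -0.6651  0.5929 -0.3194]
 [-0.891  -0.3352  0.306  -0.4294]
 [-0.0048 -0.6672 -0.7448  1.2493]
 [ 0.      0.      0.      1.    ]]
top [[495.9387597193932, 0.0, 319.7030677159537], [0.0, 495.9387597193932, 202.20278563259427], [0.0, 0.0, 1.0]]
[[ 0.0576 -0.9779  0.2008  0.2638]
 [-0.9983 -0.0561  0.0128  0.0269]
 [-0.0012 -0.2012 -0.9795  1.6265]
 [ 0.      0.      0.      1.    ]]
wrist [[276.28645950111587, 0.0, 316.08042870889363], [0.0, 276.28645950111587, 196.0410602818606], [0.0, 0.0, 1.0]]
[[ 0.3982  0.8768  0.2696  0.1718]
 [ 0.9173 -0.3799 -0.1192  0.6068]
 [-0.0021  0.2948 -0.9556  0.3834]
 [ 0.      0.      0.      1.    ]]
{'t': 0.15, 'joint_pos': array([ 1.1586,  0.3535,  1.6339,  0.    ,  1.1552, -0.0024]), 'qvel': array([-0.0015, -0.0013, -0.0023,  0.0002, -0.0001,  0.0005]), 'joint_torque': array([ -0.0005, -59.4207, -33.4469,   0.0697,   0.0204,  -0.0001]), 'eef_pos': array([0.2489, 0.573 , 0.2361]), 'eef_rot': array([[-0.9172,  0.3984, -0.0004],
       [ 0.3984,  0.9172, -0.0009],
       [ 0.    , -0.001 , -1.    ]]), 'wrist_force': array([ 0.6053,  0.0762, -0.5106]), 'torque': array([ 0.0175, -0.0387, -0.024 ]), 'gripper_width': 0.09169073770931682}
```

View pics/scene0.png

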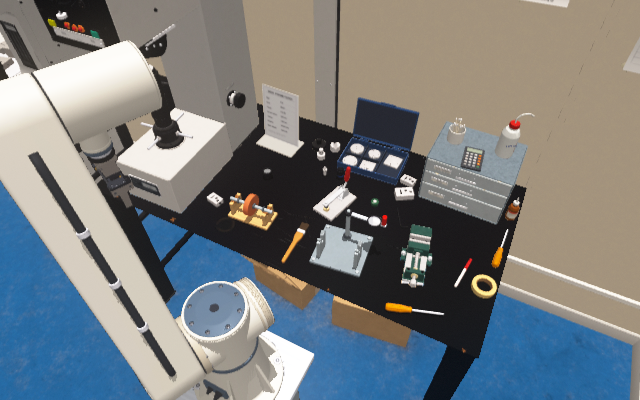

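View pics/top0.png

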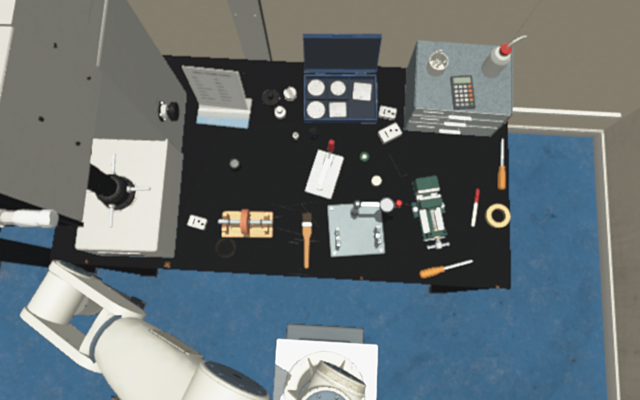

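View pics/wrist0.png

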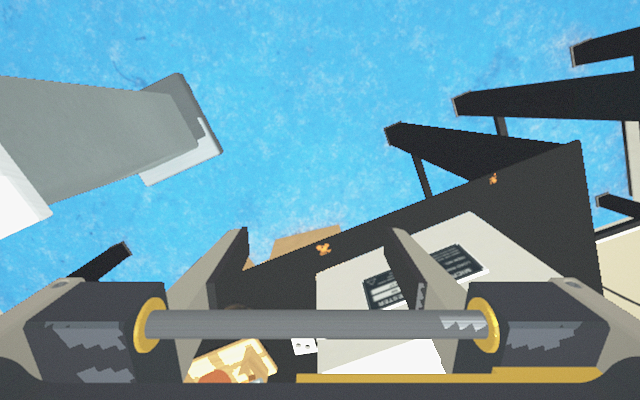

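Run:
```python
from h import *
i,K,T=load('top0')
c=i[185:275,200:420][:,:,::-1]
cv2.imwrite('pics/tz.png',cv2.resize(c,None,fx=3.6,fy=3.6,interpolation=cv2.INTER_CUBIC))
i,K,T=load('scene0')
c=i[160:285,190:430][:,:,::-1]
cv2.imwrite('pics/sz.png',cv2.resize(c,None,fx=3.3,fy=3.3,interpolation=cv2.INTER_CUBIC))
```

```text
(no output)
```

View pics/tz.png

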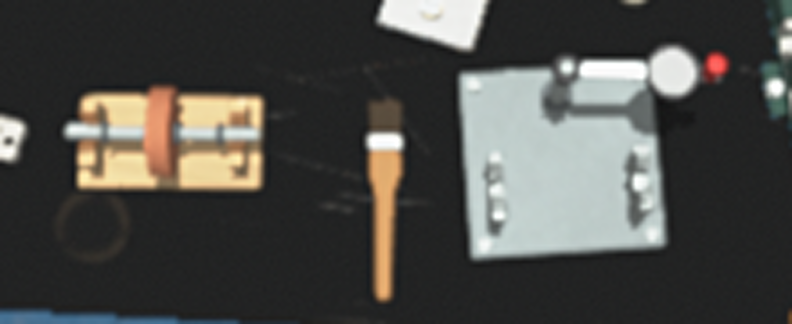

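View pics/sz.png

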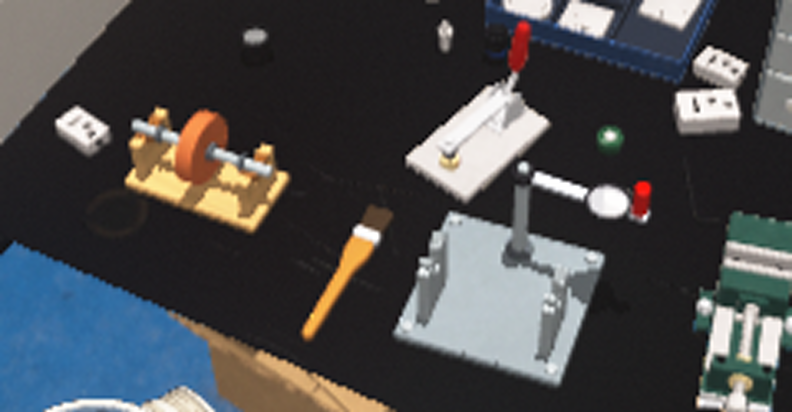

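Run:
```python
from h import *
i,K,T=load('top0')
f=lambda x,y:(x/3.6+200-.36,y/3.6+185-.36)
for n,u,v,z in[('axA',67,130,.062),('axB',262,134,.062),('post',566,66,.148),('lens',673,71,.141),('knob',716,65,.176),
  ('tl',459,74,.01),('tr',652,68,.01),('br',667,243,.01),('bl',470,259,.01),('chkL',494,185,.1),('chkR',638,180,.1),('cradTL',79,95,.012),('cradBR',263,188,.012)]:
    print(n,onz(K,T,f(u,v),z))
i2,K2,T2=load('scene0')
g=lambda x,y:(x/3.3+190-.35,y/3.3+160-.35)
for n,a,b in[('axA',(67,130),(136,125)),('axB',(262,134),(268,171)),('post',(566,66),(524,169)),('knobtop',(716,65),(642,187)),('lens',(673,71),(608,201))]:
    print(n,tri([(K,T,f(*a)),(K2,T2,g(*b))]))
```

```text
axA [0.5055 0.3676 0.062 ]
axB [0.5119 0.1945 0.062 ]
post [ 0.571  -0.0668  0.148 ]
lens [ 0.5734 -0.158   0.141 ]
knob [ 0.5732 -0.1891  0.176 ]
tl [0.5865 0.0228 0.01  ]
tr [ 0.6024 -0.1549  0.01  ]
br [ 0.4415 -0.1738  0.01  ]
bl [0.4168 0.0035 0.01  ]
chkL [ 0.473  -0.0124  0.1   ]
chkR [ 0.4844 -0.136   0.1   ]
cradTL [0.5464 0.3707 0.012 ]
cradBR [0.4702 0.1951 0.012 ]
axA [0.5075 0.3691 0.0525]
axB [0.5102 0.1962 0.0631]
post [ 0.5732 -0.0676  0.1381]
knobtop [ 0.5734 -0.1893  0.1752]
lens [ 0.5739 -0.1581  0.1369]
```

Call:
jog_arm(
  increments=[
    [[0,0,-1],[0,0,-0.14],0],
    [[0,0,-1],[0,0,-0.14],0],
    [[0,0,-0.5],[0,0,-0.13],0],
    [[0,-4,0],[0,0,0],0],
    [[0,-4,0],[0,0,0],0],
    [[-2,-4,0],[0,0,0],0],
    [[-3,-4,0],[0,0,0],0],
    [[-4,-4,0],[0,0,0],0],
    [[-4,-4,0],[0,0,0],0],
    [[-4,-4,0],[0,0,0],0],
  ],
)

```text
t: 1.15
eef_pos: [0.4061, 0.3056, 0.2617]
eef_rot: [[-1.0, -0.0, 0.0], [-0.0, 1.0, 0.0], [-0.0, 0.0, -1.0]]
wrist_force: [0.6, 0.7, 0.2]
gripper_width: 0.0921
```

Call:
jog_arm(
  increments=[
    [[-3,-1.2,0],[0,0,0],0],
    [[-3,0,0],[0,0,0],0],
    [[-3,0,0],[0,0,0],0],
    [[0,0,0],[0,0,0],0],
    [[0,0,0],[0,0,0],0],
  ],
)

```text
t: 1.65
eef_pos: [0.4949, 0.2949, 0.261]
eef_rot: [[-1.0, 0.001, -0.001], [0.001, 1.0, -0.001], [0.001, -0.001, -1.0]]
wrist_force: [-0.3, 0.3, 0.2]
gripper_width: 0.0922
```

Run:
```python
from h import *
i,K,T=snap('wrist','w1');print(T)
s=get_state();print(s['t'],s['eef_pos'],s['eef_rot'],s['joint_pos'],s['wrist_force'])
```

```text
[[ 0.0004  0.956   0.2932  0.4111]
 [ 1.     -0.0001 -0.0012  0.2953]
 [-0.0011  0.2932 -0.956   0.4085]
 [ 0.      0.      0.      1.    ]]
1.7 [0.4943 0.295  0.2611] [[-1.      0.     -0.0014]
 [ 0.      1.     -0.0006]
 [ 0.0014 -0.0006 -1.    ]] [ 0.5353  0.2546  1.7138  0.0002  1.1747 -1.0355] [-0.3899 -0.5054 -0.2392]
```

View pics/w1.png

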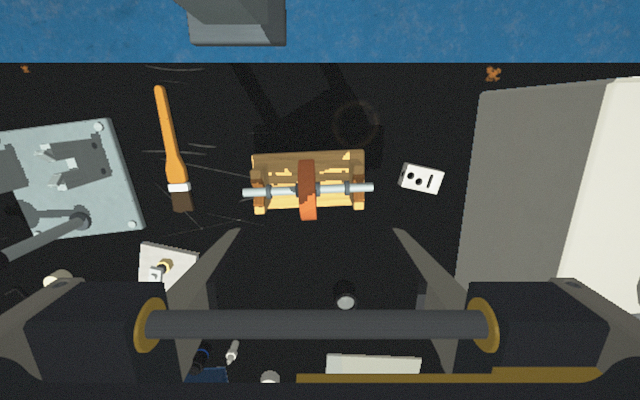

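Run:
```python
from h import *
i,K,T=load('w1')
c=i[130:240,220:420][:,:,::-1]
cv2.imwrite('pics/w1z.png',cv2.resize(c,None,fx=4,fy=4,interpolation=cv2.INTER_CUBIC))
hsv=cv2.cvtColor(i,cv2.COLOR_RGB2HSV)
m=((hsv[:,:,1]<70)&(hsv[:,:,2]>90)).astype(np.uint8)
m[:, :235]=0;m[:,385:]=0;m[:170]=0;m[205:]=0
n,l,st,ce=cv2.connectedComponentsWithStats(m)
ys,xs=np.nonzero(m)
for k in range(1,n):
    if st[k,4]>10: print(st[k],ce[k])
pts=np.c_[xs,ys].astype(np.float32)
v=cv2.fitLine(pts,cv2.DIST_HUBER,0,.01,.01).ravel();print(v,xs.min(),xs.max())
for x in(xs.min(),xs.max()+1-1):
    y=v[3]+(x-v[2])*v[1]/v[0]; print(x,y,onz(K,T,(x,y),.062))
r=((hsv[:,:,0]<12)&(hsv[:,:,1]>140)).astype(np.uint8);r[:,:290]=0;r[:,330:]=0;r[:150]=0;r[225:]=0
n,l,st,ce=cv2.connectedComponentsWithStats(r)
for k in range(1,n):
    if st[k,4]>30: print('disc',st[k],ce[k])
```

```text
[315 181  59  15 553] [343.8897 187.8445]
[242 186  54  13 489] [268.0102 191.3926]
[  0.999   -0.0449 308.0742 189.4734] 242 373
242 192.4459877467922 [0.5124 0.1981 0.062 ]
373 186.5524207126711 [0.5045 0.3688 0.062 ]
disc [298 160  19  61 698] [306.1734 185.5143]
```

View pics/w1z.png

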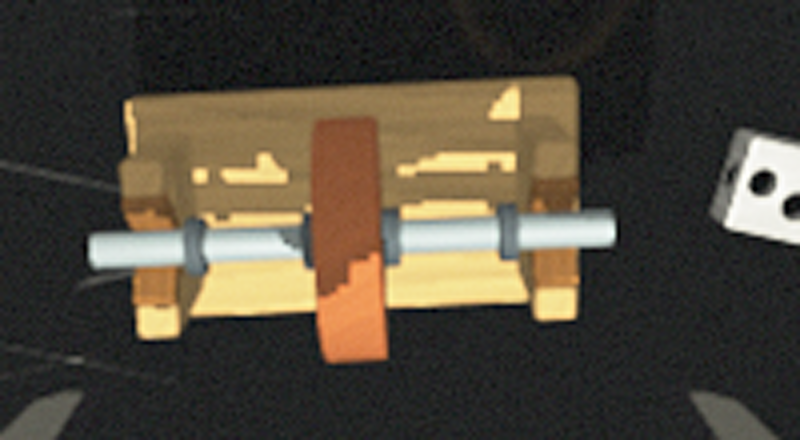

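Run:
```python
from h import *
i,K,T=load('w1')
print(onz(K,T,(307.2,189.5),.065),onz(K,T,(307.6,189.5),.06), onz(K,T,(305.9,175),.1))
a=onz(K,T,(242,192.45),.06);b=onz(K,T,(373.5,186.55),.06);print(a,b,(a+b)/2)
# collars
print(onz(K,T,(195/4+220,245/4+130),.065),onz(K,T,(509/4+220,231/4+130),.065))
```

```text
[0.5076 0.2834 0.065 ] [0.509  0.2838 0.06  ] [0.4806 0.2833 0.1   ]
[0.513  0.1975 0.06  ] [0.505  0.3698 0.06  ] [0.509  0.2837 0.06  ]
[0.5099 0.2337 0.065 ] [0.5052 0.3351 0.065 ]
```

Call:
jog_arm(
  increments=[
    [[-0.7,-0.6,1],[0,0,-0.046],0.4],
    [[-0.7,-0.6,3],[0,0,0],0.4],
    [[0,0,4],[0,0,0],0.4],
    [[0,0,3],[0,0,0],0.4],
    [[0,0,2],[0,0,0],0.4],
    [[0,0,0],[0,0,0],0.4],
    [[0,0,0],[0,0,0],0.4],
    [[0,0,0],[0,0,0],0.4],
  ],
)

```text
t: 2.5
eef_pos: [0.5098, 0.2842, 0.1332]
eef_rot: [[-0.999, -0.047, 0.002], [-0.047, 0.999, 0.001], [-0.002, 0.001, -1.0]]
wrist_force: [-0.5, 0.2, -0.4]
gripper_width: 0.0554
```

Run:
```python
from h import *
i,K,T=snap('wrist','w2')
s=get_state();print(s['t'],s['eef_pos'],s['eef_rot'],s['gripper_width'])
```

```text
2.55 [0.51   0.2842 0.1332] [[-0.9989 -0.0465  0.0021]
 [-0.0465  0.9989  0.0012]
 [-0.0021  0.0011 -1.    ]] 0.055015682151536016
```

View pics/w2.png

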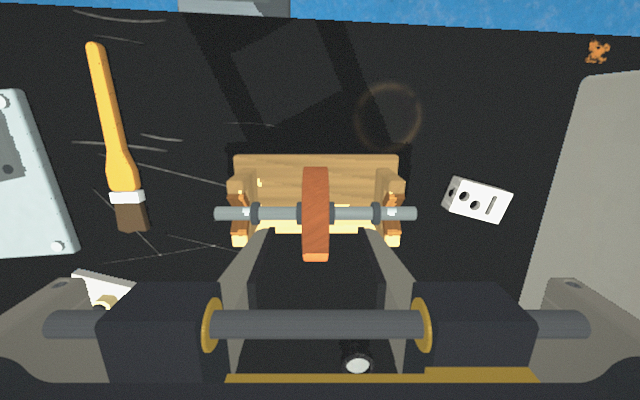

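Call:
jog_arm(
  grip_force=35,
  increments=[
    [[0,0,1.8],[0,0,0],0.4],
    [[0,0,1.8],[0,0,0],0.4],
    [[0,0,0],[0,0,0],0.4],
    [[0,0,0],[0,0,0],0.6],
    [[0,0,0],[0,0,0],0.7],
    [[0,0,0],[0,0,0],0.8],
    [[0,0,0],[0,0,0],1],
    [[0,0,0],[0,0,0],1],
    [[0,0,0],[0,0,0],1],
    [[0,0,0],[0,0,0],1],
  ],
)

```text
t: 3.55
eef_pos: [0.5097, 0.2837, 0.096]
eef_rot: [[-0.999, -0.046, 0.001], [-0.046, 0.999, 0.0], [-0.001, 0.0, -1.0]]
wrist_force: [-0.8, -1.2, 6.1]
gripper_width: 0.0195
```

Call:
jog_arm(
  increments=[
    [[0,0,-0.5],[0,0,0],1],
    [[0,0,-1],[0,0,0],1],
    [[0,0,-1.5],[0,0,0],1],
    [[0,0,-2],[0,0,0],1],
    [[0,0,-2.5],[0,0,0],1],
    [[0,0,-2.5],[0,0,0],1],
    [[0,0,-1],[0,0,0],1],
    [[0,0,0],[0,0,0],1],
    [[0,0,0],[0,0,0],1],
  ],
)

```text
t: 4.45
eef_pos: [0.509, 0.2833, 0.2051]
eef_rot: [[-0.999, -0.046, -0.001], [-0.046, 0.999, -0.0], [0.001, -0.0, -1.0]]
wrist_force: [-0.4, 0.3, -4.0]
gripper_width: 0.0201
```

Run:
```python
from h import *
i,K,T=snap('wrist','w3')
s=get_state();print(s['t'],s['eef_pos'],s['wrist_force'],s['torque'],s['gripper_width'])
```

```text
4.5 [0.5087 0.2832 0.2045] [-0.2713  0.3815 -3.1611] [ 0.004  -0.0489 -0.0006] 0.019799159278263253
```

View pics/w3.png

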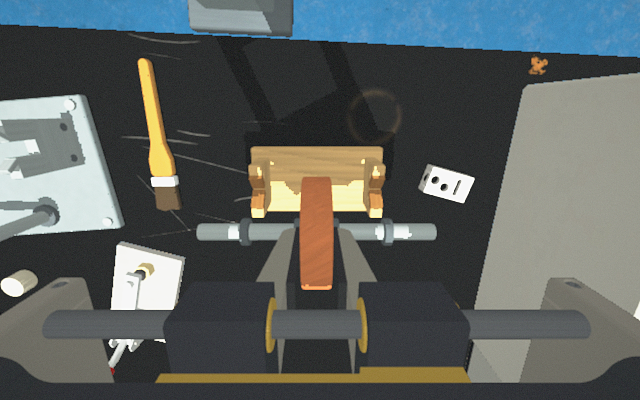

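Call:
jog_arm(
  increments=[
    [[0,-1,-2],[0,0,0],1],
    [[0,-2.4,-2],[0,0,0],1],
    [[-0.5,-4,-1.5],[0,0,0],1],
    [[-1,-5,0],[0,0,0],1],
    [[0,-5,0],[0,0,0],1],
    [[0,-5,0],[0,0,0],1],
    [[0,-5,0],[0,0,0],1],
    [[0,-4,0],[0,0,-0.02],1],
    [[0,-3,0],[0,0,-0.02],1],
    [[0,-1,0],[0,0,0],1],
  ],
)

```text
t: 5.5
eef_pos: [0.5408, -0.071, 0.2592]
eef_rot: [[-0.996, -0.084, -0.002], [-0.084, 0.996, -0.0], [0.002, -0.0, -1.0]]
wrist_force: [0.7, 0.5, -2.3]
gripper_width: 0.0195
```

Call:
jog_arm(
  increments=[
    [[0,0,0],[0,0,0],1],
    [[0,0,0],[0,0,0],1],
    [[0,0,0],[0,0,0],1],
  ],
)

```text
t: 5.8
eef_pos: [0.5413, -0.067, 0.2602]
eef_rot: [[-0.996, -0.087, -0.001], [-0.087, 0.996, 0.001], [0.001, 0.001, -1.0]]
wrist_force: [0.8, 0.5, -4.4]
gripper_width: 0.0197
```

Run:
```python
from h import *
i,K,T=snap('wrist','w4')
s=get_state();print(s['t'],s['eef_pos'],s['eef_rot'],s['wrist_force'],s['gripper_width'])
```

```text
5.85 [ 0.5414 -0.067   0.2604] [[-0.9962 -0.0874 -0.0004]
 [-0.0874  0.9962  0.0004]
 [ 0.0004  0.0004 -1.    ]] [-0.1825 -0.1726 -4.6284] 0.020121735176209486
```

View pics/w4.png

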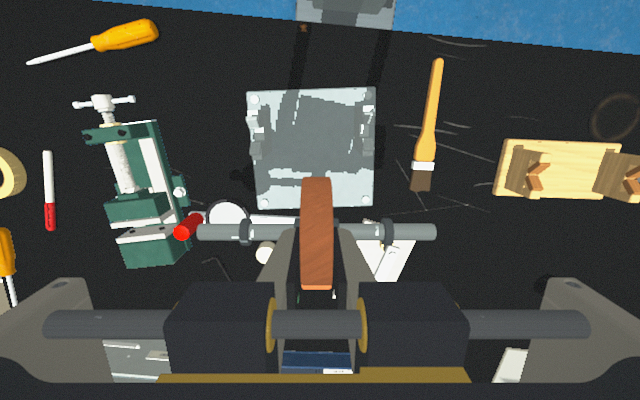

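Run:
```python
from h import *
i,K,T=load('w4')
c=i[75:225,230:395][:,:,::-1]
cv2.imwrite('pics/w4z.png',cv2.resize(c,None,fx=4,fy=4,interpolation=cv2.INTER_CUBIC))
```

```text
(no output)
```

View pics/w4z.png

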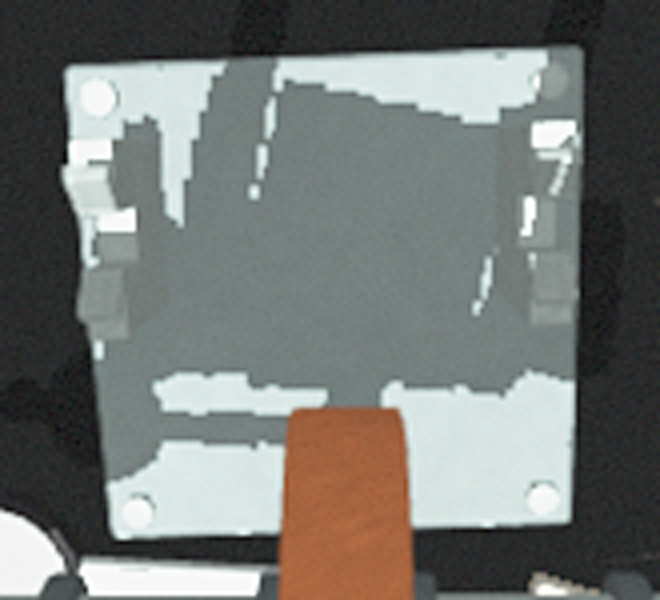

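Run:
```python
from h import *
i,K,T=load('w4')
f=lambda p:(p[0]/4+230-.375,p[1]/4+75-.375)
for z in(.01,.014):
    P=[onz(K,T,f(p),z)[:2] for p in[(98,97),(549,78),(543,498),(137,513)]]
    a,b,c,d=P; print(z,*P,'sides',[np.linalg.norm(P[k]-P[k-1]) for k in range(4)])
    for v in(b-a,c-d): print('yaw y',np.arctan2(-v[0],v[1]))
    for v in(d-a,c-b): print('yaw x',np.arctan2(v[1],v[0]))
    print('mid',sum(P)/4)
# base corners
P=[onz(K,T,f(p),.01)[:2] for p in[(66,66),(583,47),(572,522),(112,538)]];print(P,sum(P)/4)
# axle in hand
for u in((197,232),(436,232)): print(onz(K,T,u,.2235))
```

```text
0.01 [ 0.4492 -0.1593] [ 0.4298 -0.0075] [0.5778 0.0113] [ 0.5972 -0.1413] sides [np.float64(0.14905916112822143), np.float64(0.1530067597201678), np.float64(0.14918824099794897), np.float64(0.1538074968324677)]
yaw y 0.12715452807366073
yaw y 0.1262967748981507
yaw x 0.12091060130848538
yaw x 0.12628295855385013
mid [ 0.5135 -0.0742]
0.014 [ 0.4493 -0.1584] [ 0.4301 -0.0082] [0.5766 0.0104] [ 0.5957 -0.1406] sides [np.float64(0.14755981896893008), np.float64(0.15146770983038843), np.float64(0.14768760046230064), np.float64(0.15226039256413215)]
yaw y 0.12715452807366096
yaw y 0.126296774898151
yaw x 0.12091060130848552
yaw x 0.12628295855385002
mid [ 0.5129 -0.0742]
[array([ 0.4402, -0.1702]), array([0.4191, 0.0025]), array([0.5863, 0.0236]), array([ 0.6081, -0.1505])] [ 0.5134 -0.0737]
[ 0.5488 -0.1529  0.2235]
[0.5337 0.0201 0.2235]
```

Call:
jog_arm(
  increments=[
    [[0,0,0],[0,0,-0.038],1],
    [[1,0,0],[0,0,0],1],
    [[2,-0.2,0],[0,0,0],1],
    [[2,-0.2,0],[0,0,0],1],
    [[1,0,0],[0,0,0],1],
    [[0,0,0],[0,0,0],1],
    [[0,0,0],[0,0,0],1],
    [[0,0,0],[0,0,0],1],
  ],
)

```text
t: 6.65
eef_pos: [0.4833, -0.0796, 0.2608]
eef_rot: [[-0.992, -0.124, 0.001], [-0.124, 0.992, -0.0], [-0.001, -0.0, -1.0]]
wrist_force: [0.2, -0.8, -3.2]
gripper_width: 0.0197
```

Run:
```python
from h import *
i,K,T=snap('wrist','w5')
s=get_state();print(s['t'],s['eef_pos'],s['eef_rot'],s['wrist_force'],s['gripper_width'])
c=i[115:260,215:415][:,:,::-1]
cv2.imwrite('pics/w5z.png',cv2.resize(c,None,fx=4,fy=4,interpolation=cv2.INTER_CUBIC))
i,K,T=snap('top','t5');i,K,T=snap('scene','s5')
c=i[180:290,290:410][:,:,::-1]
cv2.imwrite('pics/s5z.png',cv2.resize(c,None,fx=5,fy=5,interpolation=cv2.INTER_CUBIC))
```

```text
6.7 [ 0.4832 -0.0796  0.2607] [[-0.9923 -0.124   0.0005]
 [-0.124   0.9923  0.    ]
 [-0.0005 -0.     -1.    ]] [-0.3698  0.7815 -3.4382] 0.019846915404312954
```

View pics/w5z.png

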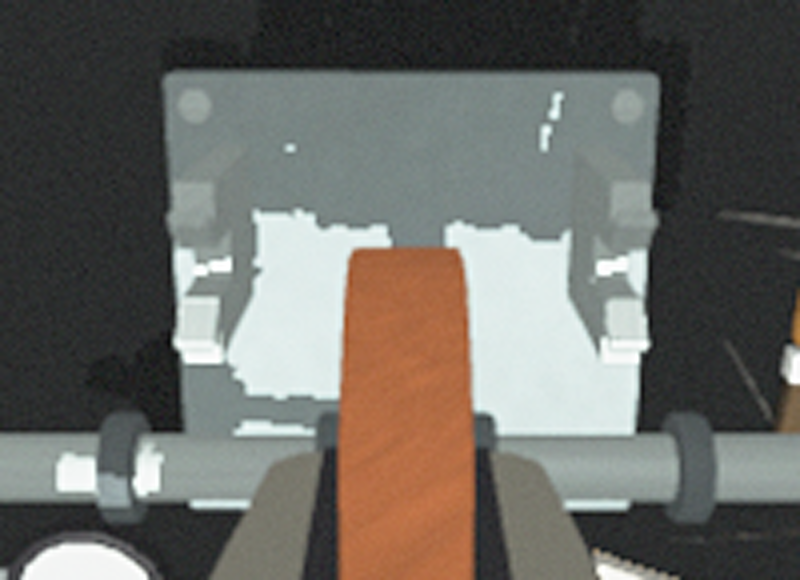

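View pics/s5z.png

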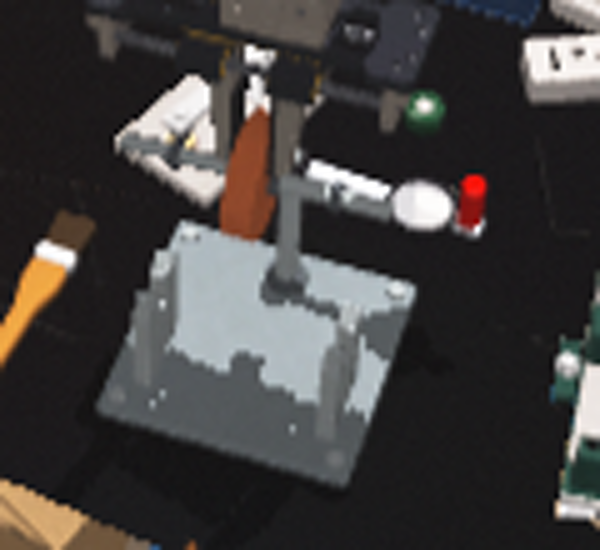

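Run:
```python
from h import *
i,K,T=load('w5')
c=i[145:210,250:385][:,:,::-1]
cv2.imwrite('pics/w5y.png',cv2.resize(cv2.convertScaleAbs(c,alpha=1.4),None,fx=5.9,fy=5.9,interpolation=cv2.INTER_NEAREST))
R=np.array([[np.cos(.125),np.sin(.125)],[-np.sin(.125),np.cos(.125)]])
o=np.array([.4827,-.0784])
f=lambda p:(p[0]/4+215-.375,p[1]/4+115-.375)
for u in(195,628):
  for v in(152,180,208,242,262,298,338,360):
    print(u,v,*[R@(onz(K,T,f((u,v)),z)[:2]-o)*1000 for z in(.064,.088,.101)])
```

```text
195 152 [-33.8687 -66.6133] [-37.3439 -62.0273] [-39.2263 -59.5432]
195 180 [-25.1148 -67.1102] [-29.2005 -62.4896] [-31.4136 -59.9867]
195 208 [-16.2282 -67.6147] [-20.9336 -62.9588] [-23.4824 -60.4369]
195 242 [ -5.2545 -68.2376] [-10.7252 -63.5383] [-13.6885 -60.9929]
195 262 [  1.2964 -68.6095] [ -4.6312 -63.8843] [ -7.8419 -61.3248]
195 298 [ 13.2713 -69.2892] [  6.5086 -64.5166] [  2.8455 -61.9314]
195 338 [ 26.8605 -70.0606] [ 19.1501 -65.2342] [ 14.9737 -62.6199]
195 360 [ 34.4654 -70.4923] [ 26.2247 -65.6358] [ 21.7609 -63.0052]
628 152 [-33.8218  67.9785] [-37.3003  63.1784] [-39.1845  60.5783]
628 180 [-25.0696  68.4942] [-29.1584  63.6581] [-31.3732  61.0385]
628 208 [-16.1847  69.0177] [-20.8932  64.1451] [-23.4436  61.5057]
628 242 [-5.2132 69.6642] [-10.6868  64.7464] [-13.6516  62.0826]
628 262 [ 1.3364 70.0501] [-4.5939 65.1054] [-7.8062 62.427 ]
628 298 [13.3088 70.7555] [ 6.5436 65.7616] [ 2.879  63.0566]
628 338 [26.8952 71.556 ] [19.1824 66.5063] [15.0047 63.7711]
628 360 [34.4985 72.0039] [26.2555 66.923 ] [21.7905 64.1709]
```

View pics/w5y.png

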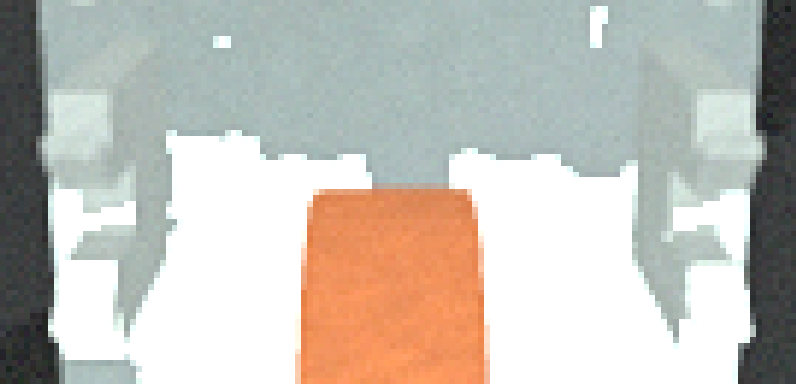

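Run:
```python
from h import *
i,K,T=load('w5')
R=np.array([[np.cos(.125),np.sin(.125)],[-np.sin(.125),np.cos(.125)]])
o=np.array([.4827,-.0784])
for u in[(256.5,170),(379.2,170),(258,201.5),(377,201.5)]: print(R@(onz(K,T,u,.101)[:2]-o)*1000)
s=get_state();print('tcp',R@(s['eef_pos'][:2]-o)*1000)
# axle in hand from w5 : ends/row + collars
for p in[(120,465),(690,468)]:
    print(R@(onz(K,T,(p[0]/4+215-.4,p[1]/4+115-.4),.2245)[:2]-o)*1000)
```

```text
[-19.6177 -68.4314]
[-19.5746  70.2959]
[ 17.8927 -69.0798]
[17.9261 70.234 ]
tcp [ 0.1021 -1.2754]
[ -0.582  -52.7481]
[ 0.0272 50.4509]
```

Call:
jog_arm(
  increments=[
    [[0.1,0.2,1],[0,0,0],1],
    [[0,0,2],[0,0,0],1],
    [[0,0,3],[0,0,0],1],
    [[0,0,2.5],[0,0,0],1],
    [[0,0,1],[0,0,0],1],
    [[0,0,0],[0,0,0],1],
    [[0,0,0],[0,0,0],1],
    [[0,0,0],[0,0,0],1],
  ],
)

```text
t: 7.6
eef_pos: [0.4821, -0.078, 0.1667]
eef_rot: [[-0.992, -0.124, 0.002], [-0.124, 0.992, -0.0], [-0.002, -0.001, -1.0]]
wrist_force: [-0.1, -1.2, -3.8]
gripper_width: 0.0198
```

Run:
```python
from h import *
i,K,T=snap('wrist','w6')
s=get_state();print(s['t'],s['eef_pos'],s['eef_rot'],s['wrist_force'],s['torque'])
c=i[100:260,210:420][:,:,::-1]
cv2.imwrite('pics/w6z.png',cv2.resize(c,None,fx=3.7,fy=3.7,interpolation=cv2.INTER_CUBIC))
```

```text
7.65 [ 0.4821 -0.078   0.1667] [[-0.9923 -0.1239  0.0021]
 [-0.1239  0.9923 -0.0003]
 [-0.002  -0.0006 -1.    ]] [ 0.3371 -0.092  -2.4496] [ 0.0782  0.0037 -0.0091]
```

View pics/w6z.png

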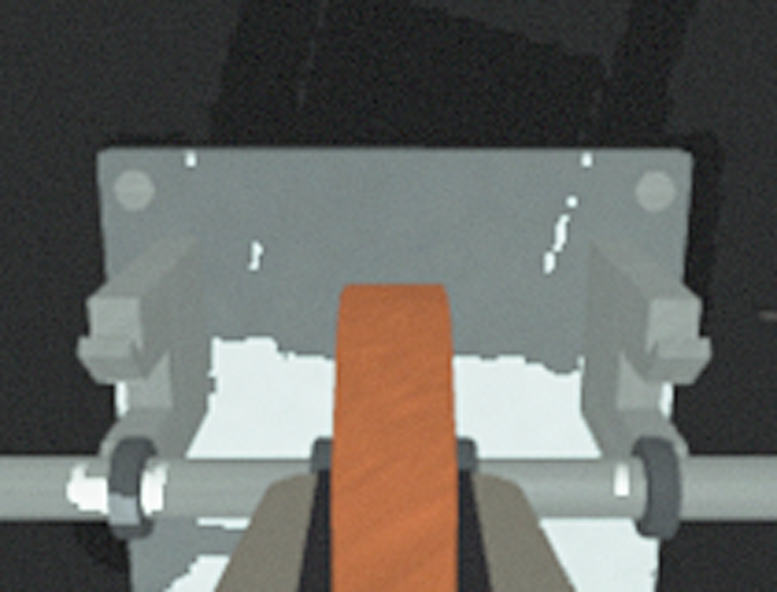

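Run:
```python
from h import *
i,K,T=load('w6')
c=i[170:235,225:405][:,:,::-1]
cv2.imwrite('pics/w6y.png',cv2.resize(cv2.convertScaleAbs(c,alpha=1.3),None,fx=4.4,fy=7,interpolation=cv2.INTER_NEAREST))
R=np.array([[np.cos(.125),np.sin(.125)],[-np.sin(.125),np.cos(.125)]])
o=np.array([.4827,-.0784])
f=lambda p:(p[0]/3.7+210-.375,p[1]/3.7+100-.375)
for u,z in[((78,345),.101),((710,345),.101),((115,345),.101),((115,375),.101),((115,385),.101),((640,372),.101),((131,488),.1305),((657,489),.1305)]:
    print(u,f(u),R@(onz(K,T,f(u),z)[:2]-o)*1000)
s=get_state();print('tcp',R@(s['eef_pos'][:2]-o)*1000)
```

```text
(78, 345) (230.7060810810811, 192.86824324324323) [-21.4334 -68.0119]
(710, 345) (401.5168918918919, 192.86824324324323) [-21.4062  69.3556]
(115, 345) (240.7060810810811, 192.86824324324323) [-21.4318 -59.9649]
(115, 375) (240.7060810810811, 200.97635135135135) [-14.5647 -60.5235]
(115, 385) (240.7060810810811, 203.67905405405406) [-12.2477 -60.712 ]
(640, 372) (382.59797297297297, 200.16554054054052) [-15.2377  54.5867]
(131, 488) (245.03040540540542, 231.51689189189187) [ -1.0046 -50.7746]
(657, 489) (387.19256756756755, 231.78716216216216) [-0.7875 52.1844]
tcp [-0.5515  0.4613]
```

View pics/w6y.png

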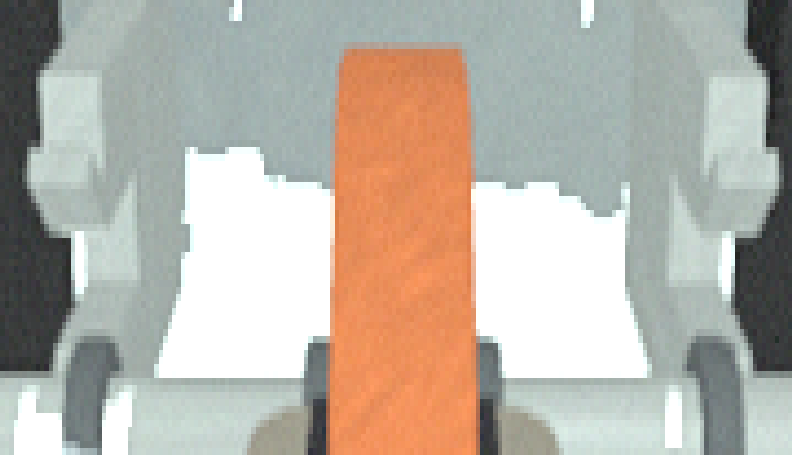

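Run:
```python
from h import *
i,K,T=load('w6')
R=np.array([[np.cos(.125),np.sin(.125)],[-np.sin(.125),np.cos(.125)]])
o=np.array([.4827,-.0784])
for v in(180,191,197.9,203.6,210.7):
  print(v,*[R@(onz(K,T,(240,v),z)[:2]-o)*1000 for z in(.064,.088,.101)])
def P(x,y,z): return proj(K,T,np.append(R.T@np.array([x,y])+o,z))
for x,z in[(-7.5,.064),(7.5,.064),(-7.5,.088),(7.5,.088),(-17.5,.101),(17.5,.101),(-22.5,.101)]: print(x,z,P(x/1000-.0012,-.064,z),(P(x/1000-.0012,-.064,z)-[225,170])*[4.4,7])
```

```text
180 [-22.9167 -70.1828] [-28.8594 -63.3565] [-32.0783 -59.6589]
191 [-12.2572 -71.058 ] [-19.2233 -64.1477] [-22.9965 -60.4046]
197.9 [ -5.436  -71.6181] [-13.057 -64.654] [-17.1851 -60.8818]
203.6 [  0.2792 -72.0874] [ -7.8905 -65.0782] [-12.3157 -61.2816]
210.7 [  7.5023 -72.6805] [ -1.3609 -65.6144] [ -6.1618 -61.7869]
-7.5 0.064 [247.7672 194.6102] [100.1755 172.2715]
7.5 0.064 [248.917 209.525] [105.235  276.6753]
-7.5 0.088 [241.1719 202.7116] [ 71.1565 228.9809]
7.5 0.088 [242.551  218.8857] [ 77.2245 342.1999]
-17.5 0.101 [235.985  196.1123] [ 48.3342 182.7859]
17.5 0.101 [239.5636 235.6734] [ 64.0799 459.7141]
-22.5 0.101 [235.4465 190.1584] [ 45.9645 141.1089]
```

Call:
jog_arm(
  increments=[
    [[-0.05,0,1],[0,0,0],1],
    [[0,0,1.2],[0,0,0],1],
    [[0,0,1],[0,0,0],1],
    [[0,0,0.3],[0,0,0],1],
    [[0,0,0],[0,0,0],1],
    [[0,0,0],[0,0,0],1],
    [[0,0,0],[0,0,0],1],
  ],
)

```text
t: 8.35
eef_pos: [0.482, -0.0779, 0.1309]
eef_rot: [[-0.992, -0.124, 0.001], [-0.124, 0.992, -0.0], [-0.001, -0.0, -1.0]]
wrist_force: [0.1, -0.2, -4.7]
gripper_width: 0.0201
```

Run:
```python
from h import *
i,K,T=snap('wrist','w7')
s=get_state();print(s['t'],s['eef_pos'],s['eef_rot'],s['wrist_force'],s['torque'])
c=i[150:250,210:420][:,:,::-1]
cv2.imwrite('pics/w7z.png',cv2.resize(c,None,fx=3.7,fy=5.5,interpolation=cv2.INTER_NEAREST))
```

```text
8.4 [ 0.482  -0.0779  0.1309] [[-0.9923 -0.1239  0.0007]
 [-0.1239  0.9923 -0.0001]
 [-0.0006 -0.0002 -1.    ]] [-1.0791  0.193  -3.4128] [ 0.0557 -0.0333 -0.021 ]
```

View pics/w7z.png

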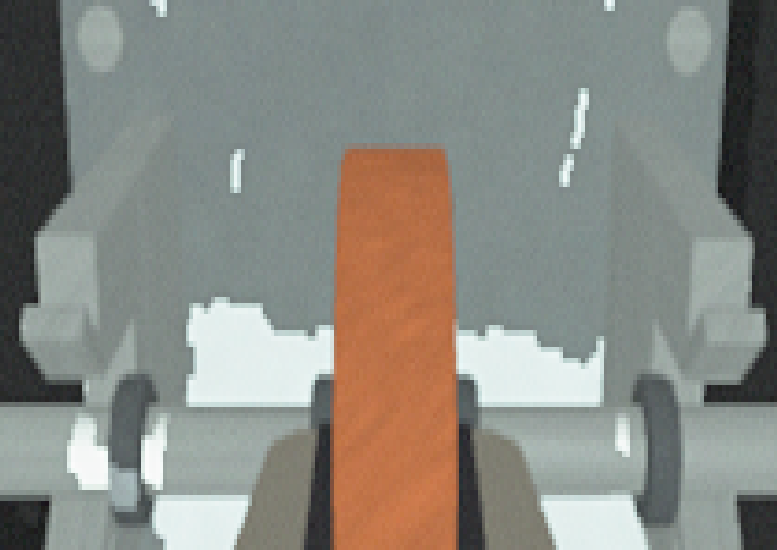

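Run:
```python
from h import *
i,K,T=load('w7')
R=np.array([[np.cos(.125),np.sin(.125)],[-np.sin(.125),np.cos(.125)]])
o=np.array([.4827,-.0784])
print([R@(onz(K,T,(240,219),.088)[:2]-o)*1000,R@(onz(K,T,(233,205.5),.101)[:2]-o)*1000,R@(onz(K,T,(233,212),.101)[:2]-o)*1000])
print(R@(onz(K,T,(245,231.8),.0949)[:2]-o)*1000,R@(onz(K,T,(389,231.8),.0949)[:2]-o)*1000)
print(R@(onz(K,T,(215.3,208),.101)[:2]-o)*1000,R@(onz(K,T,(417,208),.101)[:2]-o)*1000)
s=get_state();print('tcp',R@(s['eef_pos'][:2]-o)*1000)
i,K,T=snap('scene','s7')
c=i[200:280,310:390][:,:,::-1]
cv2.imwrite('pics/s7z.png',cv2.resize(c,None,fx=7,fy=7,interpolation=cv2.INTER_CUBIC))
```

```text
[array([ -8.2211, -55.4143]), array([-23.2896, -55.5055]), array([-18.589 , -55.9248])]
[ -1.0468 -50.5624] [-1.0228 53.6067]
[-21.4934 -67.7157] [-21.4535  69.5381]
tcp [-0.611   0.6278]
```

View pics/s7z.png

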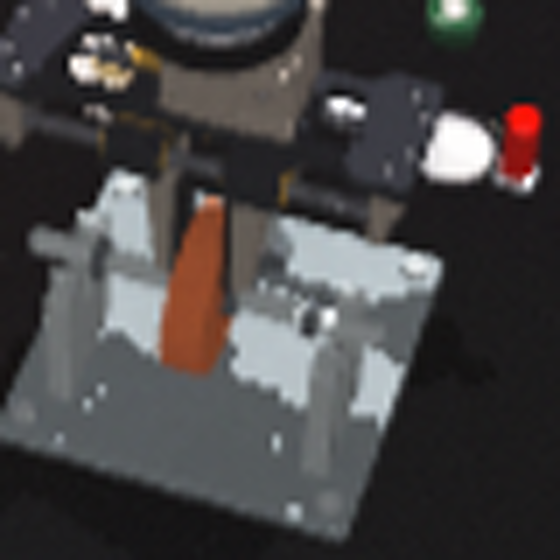

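Call:
jog_arm(
  increments=[
    [[0,0,0.5],[0,0,0],1],
    [[0,0,0.5],[0,0,0],1],
    [[0,0,0.3],[0,0,0],1],
    [[0,0,0],[0,0,0],1],
    [[0,0,0],[0,0,0],1],
  ],
)

```text
t: 8.95
eef_pos: [0.4816, -0.0778, 0.1174]
eef_rot: [[-0.992, -0.124, -0.0], [-0.124, 0.992, 0.0], [0.0, 0.0, -1.0]]
wrist_force: [0.2, 0.1, -3.5]
gripper_width: 0.0197
```

Call:
jog_arm(
  increments=[
    [[0,0,0.4],[0,0,0],1],
    [[0,0,0.3],[0,0,0],1],
    [[0,0,0.1],[0,0,0],1],
    [[0,0,0],[0,0,0],1],
    [[0,0,0],[0,0,0],1],
  ],
)

```text
t: 9.45
eef_pos: [0.4817, -0.0778, 0.1096]
eef_rot: [[-0.992, -0.124, -0.0], [-0.124, 0.992, -0.0], [0.0, -0.0, -1.0]]
wrist_force: [-0.3, 0.4, -3.1]
gripper_width: 0.0197
```

Call:
jog_arm(
  increments=[
    [[0,0,0.1],[0,0,0],1],
    [[0,0,0.1],[0,0,0],1],
    [[0,0,0],[0,0,0],1],
    [[0,0,0],[0,0,0],1],
  ],
)

```text
t: 9.85
eef_pos: [0.4817, -0.0778, 0.1076]
eef_rot: [[-0.992, -0.124, -0.0], [-0.124, 0.992, -0.0], [0.0, -0.0, -1.0]]
wrist_force: [0.1, 0.5, -3.1]
gripper_width: 0.0197
```

Call:
jog_arm(
  increments=[
    [[0,0,0.1],[0,0,0],1],
    [[0,0,0],[0,0,0],1],
    [[0,0,0.1],[0,0,0],1],
    [[0,0,0],[0,0,0],1],
    [[0,0,0],[0,0,0],1],
  ],
)

```text
t: 10.35
eef_pos: [0.4818, -0.0778, 0.106]
eef_rot: [[-0.992, -0.124, 0.0], [-0.124, 0.992, 0.0], [-0.0, -0.0, -1.0]]
wrist_force: [-1.6, 0.9, 5.1]
gripper_width: 0.0199
```

Call:
jog_arm(
  increments=[
    [[0,0,0],[0,0,0],0.75],
    [[0,0,0],[0,0,0],0.65],
    [[0,0,0],[0,0,0],0.58],
    [[0,0,0],[0,0,0],0.58],
    [[0,0,0],[0,0,0],0.58],
    [[0,0,0],[0,0,0],0.58],
  ],
)

```text
t: 10.95
eef_pos: [0.4817, -0.0778, 0.1056]
eef_rot: [[-0.992, -0.124, 0.0], [-0.124, 0.992, -0.0], [0.0, -0.0, -1.0]]
wrist_force: [-0.1, -0.1, -0.1]
gripper_width: 0.0386
```

Run:
```python
from h import *
i,K,T=snap('wrist','w8')
s=get_state();print(s['t'],s['eef_pos'],s['wrist_force'],s['gripper_width'])
c=i[150:260,210:420][:,:,::-1]
cv2.imwrite('pics/w8z.png',cv2.resize(c,None,fx=3.7,fy=3.7,interpolation=cv2.INTER_CUBIC))
```

```text
11.0 [ 0.4817 -0.0778  0.1056] [ 0.1796  0.4061 -0.1744] 0.03881463198465558
```

View pics/w8z.png

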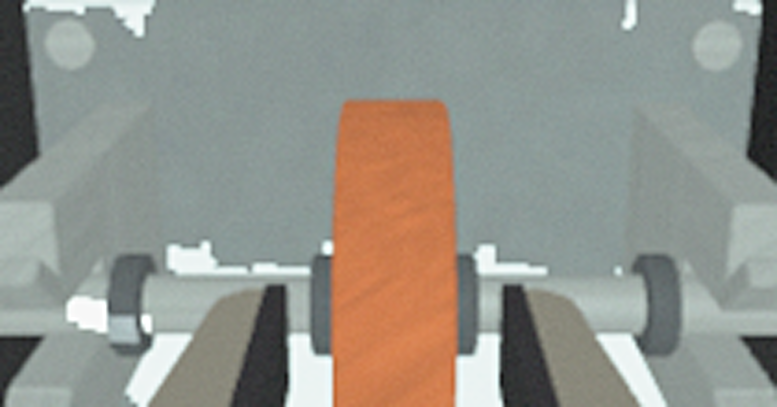

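Call:
jog_arm(
  increments=[
    [[0,0,-1],[0,0,0],0.58],
    [[0,0,-2],[0,0,0],0.58],
    [[0,0,-4],[0,0,0],0.58],
    [[0,0,-4],[0,0,0],0.58],
    [[0,0,-4],[0,0,0],0.5],
    [[-2,-3,-1],[0,0,0],0.4],
    [[-2,-3,0],[0,0,0],0.4],
    [[-2,-3,0],[0,0,0],0.4],
    [[-1.7,-3.2,0],[0,0,0],0.4],
    [[0,0,0],[0,0,0.14],0.4],
  ],
)

```text
t: 12.0
eef_pos: [0.5753, -0.1924, 0.2662]
eef_rot: [[-1.0, 0.018, 0.002], [0.018, 1.0, -0.001], [-0.002, -0.001, -1.0]]
wrist_force: [0.6, 0.3, -0.2]
gripper_width: 0.0552
```

Call:
jog_arm(
  increments=[
    [[0,0,0],[0,0,0.14],0.4],
    [[0,0,0],[0,0,0.14],0.4],
    [[0,0,0],[0,0,0.14],0.4],
    [[0,0,0],[0,0,0.14],0.4],
    [[0,0,0],[0,0,0.14],0.4],
    [[0,0,0],[0,0,0.14],0.4],
    [[0,0,0],[0,0,0.14],0.4],
    [[0,0,0],[0,0,0.14],0.4],
    [[0,0,0],[0,0,0.14],0.4],
    [[0,0,0],[0,0,0.14],0.4],
  ],
)

```text
t: 13.0
eef_pos: [0.5731, -0.1893, 0.2664]
eef_rot: [[-0.149, 0.989, 0.0], [0.989, 0.149, -0.0], [-0.0, 0.0, -1.0]]
wrist_force: [-0.1, 0.3, -0.1]
gripper_width: 0.0554
```

Call:
jog_arm(
  increments=[
    [[0,0,0],[0,0,0.14],0.4],
    [[0,0,0],[0,0,0],0.4],
    [[0,0,0],[0,0,0],0.4],
  ],
)

```text
t: 13.3
eef_pos: [0.5732, -0.1893, 0.2661]
eef_rot: [[-0.019, 1.0, 0.0], [1.0, 0.019, -0.0], [-0.0, 0.0, -1.0]]
wrist_force: [0.4, 0.7, 0.4]
gripper_width: 0.055
```

Run:
```python
from h import *
i,K,T=snap('wrist','w9')
s=get_state();print(s['t'],s['eef_pos'],s['eef_rot'],s['joint_pos'],s['wrist_force'],s['gripper_width'])
snap('top','t9');snap('scene','s9')
```

```text
13.35 [ 0.5732 -0.1893  0.266 ] [[-0.0188  0.9998  0.0002]
 [ 0.9998  0.0188 -0.0001]
 [-0.0001  0.0002 -1.    ]] [-0.3215  0.2937  1.6496 -0.      1.1981 -0.3404] [ 0.3932  0.5852 -0.1507] 0.055185020715012745
```

View pics/w9.png

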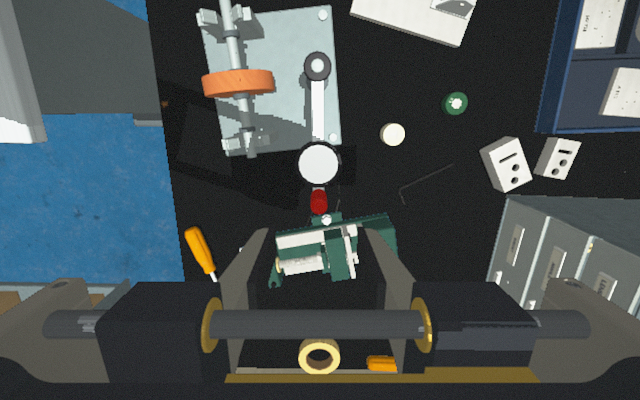

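Run:
```python
from h import *
i,K,T=load('w9')
c=i[40:225,190:380][:,:,::-1]
cv2.imwrite('pics/w9z.png',cv2.resize(c,None,fx=3.2,fy=3.2,interpolation=cv2.INTER_CUBIC))
hsv=cv2.cvtColor(i,cv2.COLOR_RGB2HSV)
m=(((hsv[:,:,0]<8)|(hsv[:,:,0]>172))&(hsv[:,:,1]>170)).astype(np.uint8);m[:170]=0;m[230:]=0;m[:,:290]=0;m[:,350:]=0
ys,xs=np.nonzero(m);print(xs.min(),xs.max(),ys.min(),ys.max())
for v in range(ys.min(),ys.max()+1,3):print(v,xs[ys==v].min(),xs[ys==v].max(),hsv[v,319])
```

```text
310 327 189 213
189 318 318 [  1 165 133]
192 312 324 [  2 212 129]
195 311 325 [  1 204 131]
198 311 326 [  3 224 133]
201 311 326 [  3 238 152]
204 310 327 [  3 218 151]
207 310 327 [  3 218 151]
210 312 326 [  2 234 148]
213 315 323 [  2 223 150]
```

View pics/w9z.png

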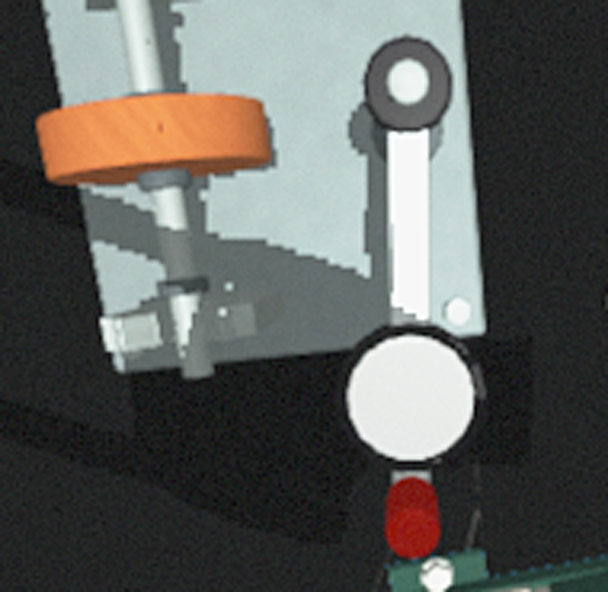

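Run:
```python
from h import *
i,K,T=load('w9')
k=onz(K,T,(318.7,205.3),.176);p=onz(K,T,(317.2,64.8),.148);l=onz(K,T,(318.3,163.9),.141)
print(k,p,l)
for a,b in((k,p),(l,p),(k,l)): print(np.linalg.norm((a-b)[:2]),np.arctan2(*(a-b)[:2][::-1]))
```

```text
[ 0.5752 -0.1875  0.176 ] [ 0.5714 -0.0669  0.148 ] [ 0.5744 -0.156   0.141 ]
0.12062675919707604 -1.5395787946340083
0.08912756873816065 -1.5376345816341226
0.03149983553276037 -1.5450798945501807
```

Call:
jog_arm(
  grip_force=10,
  increments=[
    [[0,0.2,1],[0,0,-0.01],0.4],
    [[0,0,3],[0,0,0],0.4],
    [[0,0,3],[0,0,0],0.4],
    [[0,0,2],[0,0,0],0.4],
    [[0,0,0.8],[0,0,0],0.4],
    [[0,0,0],[0,0,0],0.4],
    [[0,0,0],[0,0,0],0.4],
  ],
)

```text
t: 14.15
eef_pos: [0.5758, -0.1895, 0.1682]
eef_rot: [[-0.025, 1.0, 0.001], [1.0, 0.025, -0.0], [-0.0, 0.001, -1.0]]
wrist_force: [0.2, 0.2, 0.4]
gripper_width: 0.0551
```

Run:
```python
from h import *
i,K,T=snap('wrist','w10')
s=get_state();print(s['t'],s['eef_pos'],s['eef_rot'],s['wrist_force'],s['gripper_width'])
```

```text
14.2 [ 0.576  -0.1896  0.1687] [[-0.0253  0.9997  0.0016]
 [ 0.9997  0.0254 -0.0005]
 [-0.0006  0.0016 -1.    ]] [-0.195   0.2686  0.5551] 0.055143191162568224
```

View pics/w10.png

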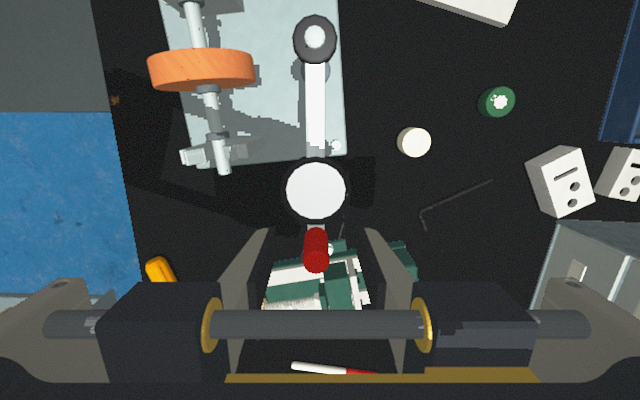

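Call:
jog_arm(
  grip_force=10,
  increments=[
    [[0,0,0],[0,0,0],0.6],
    [[0,0,0],[0,0,0],0.7],
    [[0,0,0],[0,0,0],0.8],
    [[0,0,0],[0,0,0],1],
    [[0,0,0],[0,0,0],1],
    [[0,0,0],[0,0,0],1],
  ],
)

```text
t: 14.8
eef_pos: [0.5753, -0.1893, 0.1677]
eef_rot: [[-0.025, 1.0, 0.0], [1.0, 0.025, -0.0], [-0.0, 0.0, -1.0]]
wrist_force: [-0.9, 0.1, 0.9]
gripper_width: 0.0157
```

Call:
jog_arm(
  increments=[
    [[0.01,-0.5,0],[0,0,0.04],1],
    [[0.04,-0.98,0],[0,0,0.08],1],
    [[0.04,-0.98,0],[0,0,0.08],1],
    [[0.04,-0.98,0],[0,0,0.08],1],
    [[0.04,-0.98,0],[0,0,0.08],1],
    [[0.04,-0.98,0],[0,0,0.08],1],
    [[0.04,-0.98,0],[0,0,0.08],1],
    [[0.04,-0.98,0],[0,0,0.08],1],
    [[0.04,-0.98,0],[0,0,0.08],1],
    [[0.04,-0.98,0],[0,0,0.08],1],
  ],
)

```text
t: 15.8
eef_pos: [0.4897, -0.1578, 0.1677]
eef_rot: [[0.673, 0.74, 0.0], [0.74, -0.673, -0.001], [-0.0, 0.001, -1.0]]
wrist_force: [1.5, 0.3, -0.1]
gripper_width: 0.0156
```

Call:
jog_arm(
  increments=[
    [[0.04,-0.98,0],[0,0,0.08],1],
    [[0.04,-0.98,0],[0,0,0.08],1],
    [[0.04,-0.98,0],[0,0,0.08],1],
    [[0.04,-0.98,0],[0,0,0.08],1],
    [[0.04,-0.98,0],[0,0,0.08],1],
    [[0.04,-0.98,0],[0,0,0.08],1],
    [[0.04,-0.98,0],[0,0,0.08],1],
    [[0.02,-0.73,0],[0,0,0.06],1],
    [[0.01,-0.49,0],[0,0,0.04],1],
    [[0,-0.3,0],[0,0,0.025],1],
  ],
)

```text
t: 16.8
eef_pos: [0.4508, -0.085, 0.1677]
eef_rot: [[0.989, 0.149, 0.0], [0.149, -0.989, -0.0], [0.0, 0.0, -1.0]]
wrist_force: [0.9, -1.4, 0.2]
gripper_width: 0.0159
```

Call:
jog_arm(
  increments=[
    [[0,0,0],[0,0,0],1],
    [[0,0,0],[0,0,0],1],
    [[0,0,0],[0,0,0],1],
  ],
)

```text
t: 17.1
eef_pos: [0.4509, -0.0853, 0.1676]
eef_rot: [[0.989, 0.151, -0.0], [0.151, -0.989, 0.0], [-0.0, -0.0, -1.0]]
wrist_force: [-1.9, 0.1, 1.6]
gripper_width: 0.0158
```

Run:
```python
from h import *
i,K,T=snap('wrist','w11')
s=get_state();print(s['t'],s['eef_pos'],s['eef_rot'],s['wrist_force'],s['gripper_width'])
v=s['eef_pos'][:2]-[.5714,-.0669];print(np.linalg.norm(v),np.arctan2(-v[1],-v[0]), 'lens',np.array([.5714,-.0669])+v*90/122)
```

```text
17.15 [ 0.4508 -0.0853  0.1676] [[ 0.9886  0.1505 -0.0002]
 [ 0.1505 -0.9886  0.0001]
 [-0.0002 -0.0001 -1.    ]] [-1.3899  0.2628  1.6628] 0.01583256608480549
0.12197110210348502 0.15117615816420973 lens [ 0.4824 -0.0805]
```

View pics/w11.png

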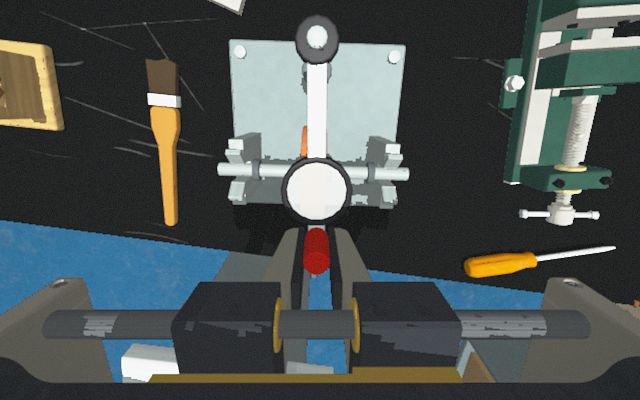

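Call:
jog_arm(
  increments=[
    [[0,-0.17,0],[0,0,0.014],1],
    [[0,-0.17,0],[0,0,0.014],1],
    [[0,0,0],[0,0,0],1],
    [[0,0,0],[0,0,0],1],
    [[0,0,0],[0,0,0],0.75],
    [[0,0,0],[0,0,0],0.65],
    [[0,0,0],[0,0,0],0.5],
    [[0,0,0],[0,0,0],0.5],
    [[0,0,0],[0,0,0],0.5],
  ],
)

```text
t: 18.05
eef_pos: [0.4504, -0.0818, 0.1675]
eef_rot: [[0.992, 0.123, -0.0], [0.123, -0.992, 0.0], [-0.0, -0.0, -1.0]]
wrist_force: [0.7, 0.3, 0.9]
gripper_width: 0.0457
```

Call:
jog_arm(
  increments=[
    [[0,0,-1],[0,0,0],0.5],
    [[0,0,-2],[0,0,0],0.5],
    [[0,0,-3],[0,0,0],0.5],
    [[0,0,-3],[0,0,0],0.5],
    [[0,0,-2],[0,0,0],0.5],
    [[0,0,0],[0,0,0],0.5],
    [[0,0,0],[0,0,0],0.5],
    [[0,0,0],[0,0,0],0.5],
  ],
)

```text
t: 18.85
eef_pos: [0.4497, -0.0817, 0.2766]
eef_rot: [[0.992, 0.122, -0.002], [0.122, -0.992, 0.0], [-0.002, -0.001, -1.0]]
wrist_force: [-0.4, -0.4, 0.2]
gripper_width: 0.0461
```

Run:
```python
from h import *
i,K,T=snap('wrist','w12')
s=get_state();print(s['t'],s['eef_pos'],s['eef_rot'],s['wrist_force'],s['gripper_width'])
c=i[30:230,210:430][:,:,::-1]
cv2.imwrite('pics/w12z.png',cv2.resize(c,None,fx=3,fy=3,interpolation=cv2.INTER_CUBIC))
```

```text
18.9 [ 0.4497 -0.0817  0.2764] [[ 0.9925  0.1225 -0.0021]
 [ 0.1225 -0.9925  0.0004]
 [-0.002  -0.0006 -1.    ]] [-0.5956 -0.3124  0.0209] 0.045804216494964176
```

View pics/w12z.png

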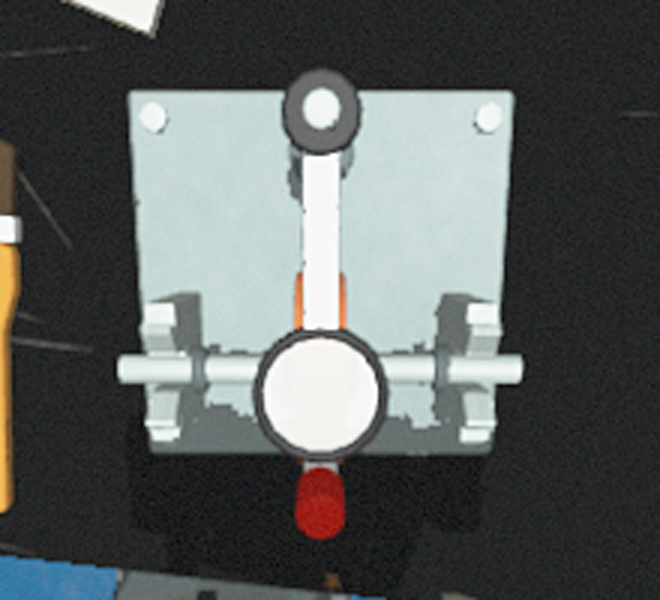

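Run:
```python
from h import *
i,K,T=load('w12')
f=lambda x,y:(x/3+210-.33,y/3+30-.33)
l=onz(K,T,f(320.5,394),.139);a=onz(K,T,f(119,369),.073);b=onz(K,T,f(522,369),.073)
print(l,a,b,(a+b)/2,np.linalg.norm(a-b),'dist',np.linalg.norm((l-(a+b)/2)[:2]))
print('post',onz(K,T,f(321,107),.148),'knob',onz(K,T,f(321,517),.176))
s=get_state();print(s['t'],s['qvel'])
ctrl.hand_in()
```

```text
[ 0.4827 -0.0778  0.139 ] [0.4712 0.0065 0.073 ] [ 0.4921 -0.1626  0.073 ] [ 0.4816 -0.078   0.073 ] 0.17036355020662883 dist 0.0011257894261282682
post [ 0.5715 -0.0669  0.148 ] knob [ 0.4505 -0.0819  0.176 ]
18.9 [ 0.0008  0.0038 -0.0003  0.0009  0.0025 -0.0011]
the job is handed in; nothing more can be done
```

I lifted the wheel out of its cradle and lowered it into the stand's slots until the axle touched the bottoms. I then opened the gripper and backed off. Next I gripped the magnifier knob, swung the arm about 1.48 rad round until the lens was over the wheel, let go and rose clear. The job is handed in at about 18.9 s of the 61 s allowed.

**Seating:** the slot bottoms met the axle at the tool height expected for a wheel centre at 70 mm. The wrist force rose by about 8 N there and returned to zero on release.

**Last picture:** it showed the axle in both slots, centred between the cheeks and measuring 170 mm long. The lens centre was about 1 mm horizontally from the wheel centre. The arm was about 10 cm above the knob and touching nothing. No other tool was touched, though I did not re-measure their positions.

**Disagreement:** two wrist-camera views put the slot line about 1 mm apart along the stand's x. I went by the closer views, and the axle went in without side contact.

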